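# Pack the last two sprinkle jars into the round tin

## Robot

A 6-joint arm with a two-finger parallel gripper is mounted at the origin on the work surface. World frame = base frame: x ahead of the robot, y to its left, z up, the work surface at z = 0. Lengths are in m, angles in rad, forces in N, time in s.
With the tool pointing down it reaches from about 0.25 to 0.775 m from the base axis. Payload 4 kg.
Tool frame: the origin (TCP) lies at the very end of the fingers, on their centre line; the grasp point (between the pads) lies 19 mm behind it; z points along the fingers, y is the line along which they close (so a half turn about z gives the same grasp; the last joint's range is limited). The gripper opens to 94 mm and grips with 3 to 60 N. Pads are 16 mm wide; open, the fingers measure 119 mm over their backs; the gripper's body (75 mm by 177 mm) begins 78 mm behind the grasp point.
Start: joints at [-1.39, 0.087, 1.371, -0, 1.684, -0.103], TCP at [0.154, -0.528, 0.17] pointing down, gripper open.
Joint ranges: [-3.1, 3.1], [-0.76, 2.03], [0.27, 2.55], [-1.08, 4.22], [0.17, 2.65], [-2.57, 2.57]. Speed limits (rad/s): [2.79, 2.79, 3.14, 3.14, 3.14, 3.14].

## Interface

Orientations are given as [roll, pitch, yaw] about the fixed x, y, z axes, in that order (R = Rz(yaw) Ry(pitch) Rx(roll)).
In Python, from bench import robot, vision gives the robot as it stands.
- The arm moves only by the shell command python3 -m crank 'ROWS'. ROWS is JSON, a list of rows, each a list of 3 entries, a list of its own where there are three numbers: the closure, from 0 (fully open) to 1 (shut), then the shift along the tool's x, y, z in m, then the turn, a rotation vector about the tool's x, y, z in degrees. A call has 1 to 8 rows; each row shifts and turns the commanded pose from where the row before left it, along the tool's axes as they then stand; what a row does not reach is not made up. A row lasts 1/10 s, in which the tool goes at most 50 mm and 8.59 degrees, less where a joint would pass 70% of its speed; a pose out of reach is approached as far as the arm can. A call with a gripper value outside its range is refused whole. The fingers move at their own pace and stop on an object; the grip force is fixed at half the most. Time passes only in rows, so rows that do not move let the fingers close. It gives the time, the measured TCP pose, the force, the opening and the grip force at its end, in the units of the state.
- robot.get_obs(): the state, without advancing time (a new reading comes with each control period).
- vision.snapshot(name): name is "scene" or "top" or "wrist"; returns a dict with "color" (480x640x3 uint8, red, green, blue), "z_map" (480x640 float32, m along the optical axis (not along the pixel's ray), 0 where there is no reading), "fx", "fy", "cx", "cy" (pixels), "R" (3x3) and "t" (3): a world point X has camera coordinates R X + t. Camera axes: x right, y down, z forward; pixel columns grow to the right and rows downward; lengths in m; the calibration is good to about 2 mm. A picture is of the moment at which its call begins.
- robot.close_job(): hands the job in; it is judged then, once.
The state is a dict: "time": time; "joint_positions": joint angles; "qvel": joint speeds; "joint_torque": joint torques, N m; "tool_pos": TCP position; "ee_rot": TCP orientation; "wrist_force": force on the tool from outside, world axes, zero at the start; "wrist_torque": the same for the moment, N m; "width": finger opening in m; "finger_force": force on a finger pad.
Only numpy, scipy, OpenCV 4.12 (cv2) and the standard library are available. Lean on these libraries where they do the work, as an engineer would, in place of code of your own. Each camera call takes 0.05 s, during which the arm holds its last target. There are 200 camera calls.

## Task

Tidying up after biscuit decorating: stand the two yellow-capped sprinkle jars in the two empty places of the round red tin, one in each, either way round, so that its seven jars make a honeycomb with one in the middle and six evenly round it. Set them down upright on the floor of the tin rather than dropping them, let go, and leave the green-capped jar alone.

Things in the scene. Friction and masses are not known exactly. Their poses are not given: they have to be found in the camera images.
- jar_a_cap (a point): First loose jar with a YELLOW cap: pink round body 44 mm wide, 46 mm high with its sloping shoulder; above it a narrow upright cap, 24 mm wide, 40 mm high (46 to 86 mm above the underside), by which to grip it from above. 0.08 to 0.17 kg. The point is on the axis inside the cap, 72 mm above the underside, 14 mm below the top: grip here. z is up along the axis
- jar_b_cap (a point): Second loose jar with a YELLOW cap: pink round body 44 mm wide, 46 mm high with its sloping shoulder; above it a narrow upright cap, 24 mm wide, 40 mm high (46 to 86 mm above the underside), by which to grip it from above. 0.08 to 0.17 kg. The point is on the axis inside the cap, 72 mm above the underside, 14 mm below the top: grip here. z is up along the axis
- tin: Red tin, fixed, 184 mm wide, wall 40 mm high; origin: centre of underside; floor at z 4 mm. Honeycomb of 7 places 58 mm apart (dark discs); 5 hold jars of the same size (other caps), held firmly. The 2 EMPTY places are centred 58 mm out along tin +x and -x, with 14 mm to neighbouring bodies, 8 mm to the wall. Caps stand 34 mm apart: to let go, open a little, fingers moving along tin y
- green_jar_cap (a point): Bystander, to be left alone: a jar of the same shape and size with a GREEN cap, standing loose on the table. The point lies on its axis, 72 mm above its underside

How it is judged:
At the end, for the whole second after the job is handed in: One yellow-capped jar stands in each of the two empty places of the tin, within 15 mm of the place's centre along each of the tin's x and y axes, upright within 10 degrees and down on the tin's floor (height within 8 mm); the green-capped jar is within 30 mm of where it stood ((((x of jar_a_cap in the frame of tin between 0.043 and 0.073 m and y of jar_a_cap in the frame of tin between -0.015 and 0.015 m) and (x of jar_b_cap in the frame of tin between -0.073 and -0.043 m and y of jar_b_cap in the frame of tin between -0.015 and 0.015 m)) or ((x of jar_a_cap in the frame of tin between -0.073 and -0.043 m and y of jar_a_cap in the frame of tin between -0.015 and 0.015 m) and (x of jar_b_cap in the frame of tin between 0.043 and 0.073 m and y of jar_b_cap in the frame of tin between -0.015 and 0.015 m))) and z of jar_a_cap in the frame of tin between 0.068 and 0.084 m and angle between each of jar_a_cap, jar_b_cap's own z axis and vertical below 0.175 rad and z of jar_b_cap in the frame of tin between 0.068 and 0.084 m and distance of green_jar_cap from where it was at the start of the episode below 0.03 m); the robot touches nothing.
It fails at once if a yellow-capped jar is dropped: out of the fingers while more than about 50 mm above the tin's floor ((height (world z) of jar_a_cap above 0.125 m and contact force between the fingers and jar_a below 0.02 N) or (height (world z) of jar_b_cap above 0.125 m and contact force between the fingers and jar_b below 0.02 N)).
It fails at once if the green-capped jar is moved by more than 30 mm (distance of green_jar_cap from where it was at the start of the episode above 0.03 m).
It also fails if it takes over 50 s, if anything falls off the work surface, if the arm or the gripper's body presses on something with over 40 N, if the wrist force passes 120 N, or if a joint passes its speed limit or range.

## Working session

There is one attempt and no reset: what is moved stays moved. The work goes in short steps, Python scripts to look and compute and a shell command to move; the robot and the scene stay as the last step left them, time stands still between calls to the robot, and variables do not carry over. Pictures are saved under pics/ and viewed, at most 10 in all, crops included, and the job is handed in when it is done.

```bash
mkdir -p pics; ls; python3 - <<'E'
from bench import robot, vision
import cv2,numpy as np
o=robot.get_obs(); print({k:np.round(v,3).tolist() for k,v in o.items()})
for n in ("top","scene"):
    s=vision.snapshot(n); cv2.imwrite(f"pics/{n}0.png",s["color"][:,:,::-1]); np.savez(f"{n}0.npz",**s)
    print(n,s["fx"],s["cx"],np.round(s["R"],3).tolist(),np.round(s["t"],3))
E
```

```text
pics
{'time': 0.0, 'joint_positions': [-1.39, 0.088, 1.372, -0.0, 1.684, -0.103], 'qvel': [0.0, 0.001, -0.001, -0.0, 0.0, 0.0], 'joint_torque': [0.0, -34.018, -30.242, 0.072, 0.033, -0.0], 'tool_pos': [0.154, -0.527, 0.169], 'ee_rot': [-3.139, -0.0, 0.284], 'wrist_force': [0.034, 0.161, 1.142], 'wrist_torque': [0.04, 0.049, -0.045], 'finger_force': 0.0, 'width': 0.094}
top 532.9988625122488 316.62873753945166 [[-0.023, -1.0, 0.003], [-0.997, 0.023, -0.074], [0.074, -0.005, -0.997]] [-0.011  0.53   0.961]
scene 490.1774144159322 325.0366052031178 [[-0.442, 0.897, -0.009], [0.584, 0.28, -0.762], [-0.681, -0.342, -0.648]] [ 0.276 -0.252  1.216]
```

View pics/top0.png

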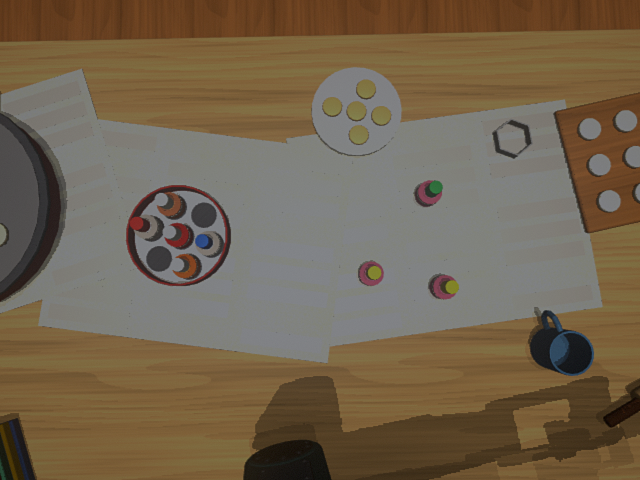

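View pics/scene0.png

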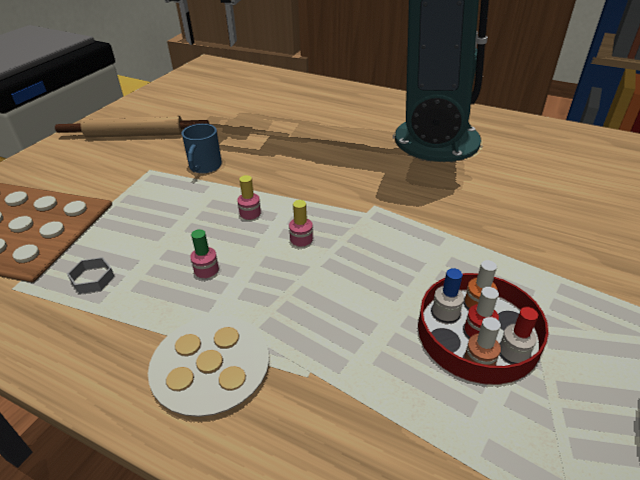

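The top view shows yellow caps at about (375,272) and (452,287), the green cap at (435,187), the tin centred at about (179,235) and its empty discs at (204,215) and (159,259). The scene view agrees: the jars are upright and the tin is clear on top.

```bash
cat > h.py <<'E'
import cv2,numpy as np
def cast(s,u,v,z):
    d=s["R"].T@np.array([(u-s["cx"])/s["fx"],(v-s["cy"])/s["fy"],1]); c=-s["R"].T@s["t"]
    return c+d*(z-c[2])/d[2]
def world(s,m):
    v,u=np.nonzero(m&(s["z_map"]>0)); z=s["z_map"][v,u]
    P=np.stack([(u-s["cx"])/s["fx"]*z,(v-s["cy"])/s["fy"]*z,z],1)
    return (P-s["t"])@s["R"]
def blobs(m,amin=30):
    n,l,st,c=cv2.connectedComponentsWithStats(m.astype(np.uint8))
    return [(l==i,c[i],st[i,4]) for i in range(1,n) if st[i,4]>=amin]
def hsv(s): return cv2.cvtColor(s["color"],cv2.COLOR_RGB2HSV)
E
python3 - <<'E'
from h import *
for n in ("top","scene"):
    s=dict(np.load(n+"0.npz")); h=hsv(s); H,S,V=[h[...,i] for i in range(3)]
    for name,m in (("yellow",(H>24)&(H<34)&(S>200)&(V>90)),("green",(H>45)&(H<85)&(S>150)&(V>60))):
        for b,c,a in blobs(m):
            P=world(s,b); zt=np.percentile(P[:,2],95); T=P[P[:,2]>zt-.006]
            print(n,name,c.round(1),a,"ztop",zt.round(4),"top mean",T.mean(0).round(4),"mid",((T.min(0)+T.max(0))/2).round(4))
s=dict(np.load("top0.npz")); h=hsv(s); 
X=np.zeros((480,640,3))
red=(((h[...,0]<6)|(h[...,0]>174))&(h[...,1]>150)); red[:,240:]=0
P=world(s,red); P=P[(P[:,2]>.034)&(P[:,2]<.044)]
A=np.c_[2*P[:,:2],np.ones(len(P))]; 
for _ in range(3):
    q=np.linalg.lstsq(A,(P[:,:2]**2).sum(1),rcond=None)[0]; r=np.sqrt(q[2]+q[0]**2+q[1]**2)
    d=abs(np.hypot(*(P[:,:2]-q[:2]).T)-r); P=P[d<.008]; A=A[d<.008]
print("rim",q[:2].round(4),r,len(P))
dark=(h[...,2]<85)&(h[...,1]<60); dark[:,:125]=0; dark[:,235:]=0; dark[:180]=0; dark[290:]=0
for b,c,a in blobs(dark,150):
    cn=max(cv2.findContours(b.astype(np.uint8),0,1)[0],key=cv2.contourArea); e=cv2.fitEllipse(cn)
    W=cast(s,*e[0],.004); print("disc",np.round(e,1) if 0 else e,a,W.round(4),world(s,b)[:,2].mean())
E
```

```text
rim [0.5591 0.2283] 0.08946782839414551 361
disc ((203.531005859375, 214.69078063964844), (23.86583137512207, 24.233850479125977), 34.449256896972656) 488 [0.5996 0.1872 0.004 ] 0.005489993526269848
disc ((150.60833740234375, 230.66293334960938), (123.42887878417969, 157.85806274414062), 98.23047637939453) 171 [0.5718 0.2864 0.004 ] 0.015263852053662576
disc ((150.46890258789062, 228.0255584716797), (23.471004486083984, 23.87606430053711), 41.80113983154297) 172 [0.5767 0.2867 0.004 ] 0.020000224313610076
disc ((158.71067810058594, 258.2317199707031), (23.936309814453125, 24.787328720092773), 37.56157302856445) 500 [0.5197 0.2713 0.004 ] 0.0056212811028992764
```

```bash
python3 - <<'E'
from h import *
for n,seeds in (("top",[(375,272),(452,287),(435,187)]),("scene",[(247,187),(300,212),(200,243)])):
    s=dict(np.load(n+"0.npz")); h=hsv(s)
    for u,v in seeds:
        c=h[v,u].astype(int); m=(abs(h[...,0].astype(int)-c[0])<6)&(h[...,1]>150)&(h[...,2]>40)
        w=np.zeros_like(m); w[v-30:v+30,u-25:u+25]=1
        for b,k,a in blobs(m&w):
            P=world(s,b); zt=np.percentile(P[:,2],95); T=P[P[:,2]>zt-.006]
            print(n,c,k.round(1),a,"ztop",zt.round(4),"mid",((T.min(0)+T.max(0))/2).round(4),"ext",np.ptp(T,axis=0).round(3))
E
```

```text
top [ 31 164 132] [374.  272.3] 136 ztop 0.0896 mid [ 0.4824 -0.1201  0.0873] ext [0.021 0.021 0.007]
top [ 31 175 131] [451.5 286.8] 134 ztop 0.0896 mid [ 0.4539 -0.2514  0.0872] ext [0.021 0.022 0.007]
scene [ 24 163 102] [246.5 189. ] 180 ztop 0.0859 mid [ 0.463  -0.2469  0.0837] ext [0.015 0.02  0.007]
scene [ 23 163 103] [299.6 214.7] 199 ztop 0.0857 mid [ 0.4921 -0.1152  0.0839] ext [0.014 0.018 0.008]
scene [ 66 150  61] [200.  243.7] 182 ztop 0.0875 mid [ 0.6318 -0.2286  0.0851] ext [0.022 0.023 0.007]
```

Tin centre is (0.559, 0.229), with the empty places at (0.600, 0.187) and (0.520, 0.271). They measure 116 mm apart, as they should. That sets the placing yaw at about 133.5°. The jar caps are at about (0.482, -0.120) and (0.454, -0.251). First I turn the tool to yaw 90° and go above the nearer jar.

```bash
python3 -m crank '[[0,[0,0,0],[0,0,-8.5]],[0,[0,0,0],[0,0,-8.5]],[0,[0,0,0],[0,0,-8.5]],[0,[0,0,0],[0,0,-8.5]],[0,[0,0,0],[0,0,-8.5]],[0,[0,0,0],[0,0,-8.5]],[0,[0,0,0],[0,0,-8.5]],[0,[0,0,0],[0,0,-8.5]]]'
python3 -m crank '[[0,[0,0,0],[0,0,-5.7]],[0,[0.03,0.033,0],[0,0,0]],[0,[0.03,0.033,0],[0,0,0]],[0,[0.03,0.033,0],[0,0,0]],[0,[0.03,0.033,0],[0,0,0]],[0,[0.03,0.033,0],[0,0,0]],[0,[0.03,0.033,0],[0,0,0]],[0,[0.03,0.033,0],[0,0,0]]]'
```

```text
time: 0.9
tool_pos: [0.1539, -0.5276, 0.1697]
ee_rot: [-3.141, -0.001, 1.477]
wrist_force: [-0.0, 0.3, -0.6]
width: 0.094
finger_force: 0.0
time: 1.7
tool_pos: [0.386, -0.3166, 0.17]
ee_rot: [-3.141, -0.0, 1.57]
wrist_force: [0.4, -0.1, -0.5]
width: 0.0937
finger_force: 0.0
```

```bash
python3 - <<'E'
from bench import robot, vision
from h import *
o=robot.get_obs(); print(o["time"],np.round(o["tool_pos"],4),np.round(np.degrees(o["ee_rot"]),2),np.round(o["joint_positions"],2))
s=vision.snapshot("wrist"); cv2.imwrite("pics/w1.png",s["color"][:,:,::-1]); np.savez("w1.npz",**s)
print(s["fx"],np.round(s["R"],3).tolist(),(-s["R"].T@s["t"]).round(3))
E
```

```text
1.7 [ 0.386  -0.3166  0.17  ] [-1.7998e+02 -2.0000e-02  8.9950e+01] [-0.8  -0.03  1.49 -0.    1.68 -0.8 ]
430.11857919346886 [[1.0, -0.001, -0.001], [-0.001, -0.971, 0.238], [-0.001, -0.238, -0.971]] [ 0.386 -0.247  0.385]
```

View pics/w1.png

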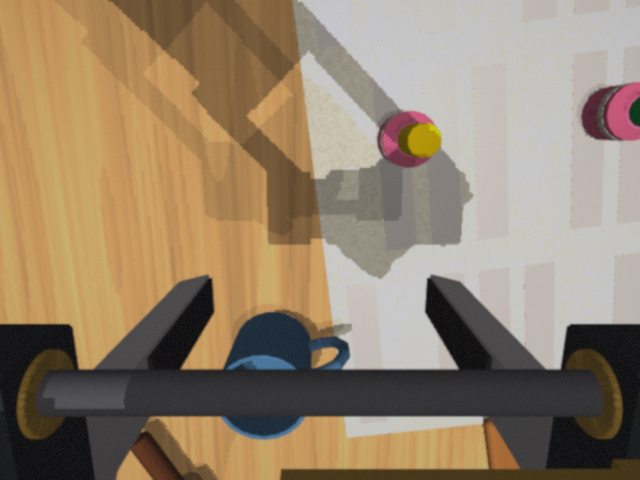

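The wrist view shows the jar's yellow cap at (424,139), free between the fingers' path. The mug is well below the tool, and the green cap is far off at the right edge (640,110).

```bash
cat >> h.py <<'E'
def cap(s,ztop,lo=24,hi=36):
    h=hsv(s); m=(h[...,0]>=lo)&(h[...,0]<=hi)&(h[...,1]>170)&(h[...,2]>70)
    for b,c,a in blobs(m,150):
        P=world(s,b); zt=np.percentile(P[:,2],90)
        v,u=np.nonzero(b&(s["z_map"]>0)); t=P[:,2]>zt-.005
        q=np.zeros(b.shape,np.uint8); q[v[t],u[t]]=1
        cn=max(cv2.findContours(q,0,1)[0],key=cv2.contourArea)
        if len(cn)<5: continue
        (x,y),r=cv2.minEnclosingCircle(cn)
        d=np.linalg.norm(cast(s,x+r,y,ztop)-cast(s,x,y,ztop))
        print("cap",c.round(),"ztop",zt.round(4),"cast",cast(s,x,y,ztop).round(4),"radius",d.round(4))
def go(o,p,yaw=None):
    "shift in the tool's axes to world p"
    from scipy.spatial.transform import Rotation as Ro
    R=Ro.from_euler("xyz",o["ee_rot"]); print("shift",R.inv().apply(np.array(p)-o["tool_pos"]).round(4),"yaw",np.degrees(o["ee_rot"][2]).round(2))
E
python3 - <<'E'
from h import *
cap(dict(np.load("w1.npz")),.086)
E
```

```text
cap [420. 140.] ztop 0.0877 cast [ 0.4564 -0.2507  0.086 ] radius 0.0121
```

```bash
python3 -m crank '[[0,[0.033,0.0355,0],[0,0,0]],[0,[0.033,0.0355,0],[0,0,0]],[0,[0,0,0],[0,0,0]],[0,[0,0,0.04],[0,0,0]],[0,[0,0,0.04],[0,0,0]],[0.3,[0,0,0.02],[0,0,0]],[0.4,[0,0,0.016],[0,0,0]],[0.5,[0,0,0],[0,0,0]]]'
python3 -m crank '[[0.6,[0,0,0],[0,0,0]],[1,[0,0,0],[0,0,0]],[1,[0,0,0],[0,0,0]],[1,[0,0,0],[0,0,0]],[1,[0,0,0],[0,0,0]],[1,[0,0,0],[0,0,0]]]'
```

```text
time: 2.55
tool_pos: [0.4534, -0.2514, 0.0509]
ee_rot: [-3.135, -0.004, 1.569]
wrist_force: [-0.2, -0.8, -0.3]
width: 0.0736
finger_force: 0.0
time: 3.15
tool_pos: [0.4563, -0.2523, 0.0547]
ee_rot: [3.141, 0.0, 1.57]
wrist_force: [-0.4, 0.1, -0.1]
width: 0.0253
finger_force: 0.0
```

```bash
python3 -m crank '[[1,[0,0,0],[0,0,0]],[1,[0,0,0],[0,0,0]],[1,[0,0,0],[0,0,0]],[1,[0,0,0],[0,0,0]]]'
```

```text
time: 3.55
tool_pos: [0.4562, -0.2522, 0.0543]
ee_rot: [-3.142, 0.0, 1.57]
wrist_force: [0.8, 0.0, 0.8]
width: 0.0006
finger_force: 0.0
```

The fingers shut on nothing, so I look before doing anything else.

```bash
python3 - <<'E'
from bench import robot, vision
from h import *
w=vision.snapshot("wrist"); s=vision.snapshot("scene"); t=vision.snapshot("top")
a=cv2.resize(s["color"][130:300,130:360],None,fx=1.6,fy=1.6); b=cv2.resize(w["color"],(400,300)); c=t["color"][150:350,300:640]
I=np.zeros((590,800,3),np.uint8); I[:272,:368]=a; I[:300,400:]=b; I[300:500,:340]=c; I[310:590,400:]=cv2.resize(w["color"][100:380,120:520],(400,280))
cv2.imwrite("pics/m1.png",I[:,:,::-1]); np.savez("w2.npz",**w)
cap(w,.086)
E
```

```text
cap [379.   7.] ztop 0.076 cast [ 0.4827 -0.1328  0.086 ] radius 0.0062
cap [321. 264.] ztop 0.0871 cast [ 0.4575 -0.2493  0.086 ] radius 0.0113
```

View pics/m1.png

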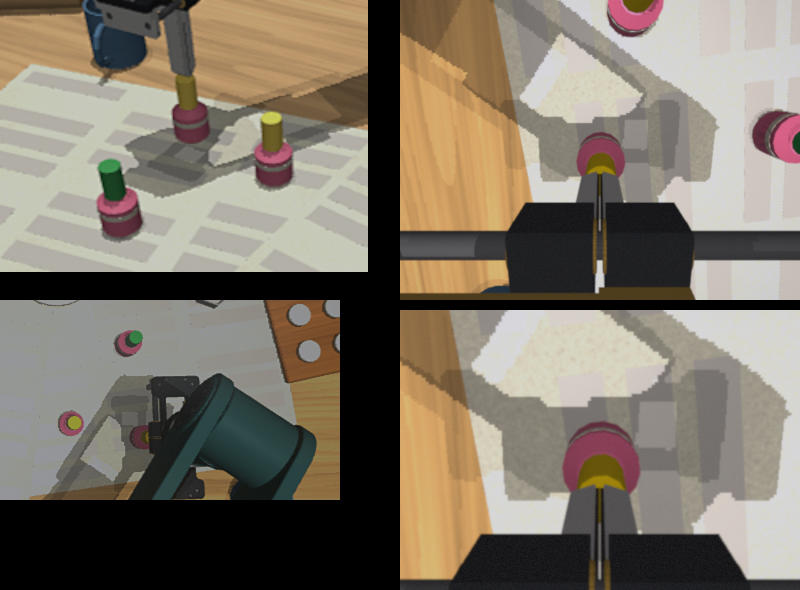

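The jar still stands. In both the scene and wrist views the closed finger ends appear at about the cap's top, although the reported TCP z is 0.054. I'll check the finger end height from depth.

```bash
python3 - <<'E'
from bench import robot, vision
from h import *
w=dict(np.load("w2.npz")); s=vision.snapshot("scene"); o=robot.get_obs()
print(o["tool_pos"],o["width"], (-w["R"].T@w["t"]).round(4),(-s["R"].T@s["t"]).round(3))
for n,q,U,V in (("wrist",w,320,range(225,345,8)),("scene",s,246,range(140,215,5))):
    for v in V:
        z=q["z_map"][v,U]; P=np.array([(U-q["cx"])/q["fx"]*z,(v-q["cy"])/q["fy"]*z,z]); 
        print(n,U,v,((P-q["t"])@q["R"]).round(3),q["color"][v,U])
E
```

```text
[ 0.45617332 -0.25223741  0.05436564] 0.0004610231599767579 [ 0.4565 -0.1831  0.2695] [1.097 0.239 0.598]
wrist 320 225 [ 0.457 -0.231  0.039] [135  61  84]
wrist 320 233 [ 0.457 -0.234  0.045] [135  62  86]
wrist 320 241 [ 0.457 -0.238  0.047] [140  64  88]
wrist 320 249 [ 0.457 -0.239  0.059] [104  89  10]
wrist 320 257 [ 0.457 -0.239  0.073] [104  85  10]
wrist 320 265 [ 0.457 -0.239  0.087] [123 103  10]
wrist 320 273 [ 0.457 -0.243  0.087] [155 129  10]
wrist 320 281 [ 0.457 -0.247  0.087] [75 66 23]
wrist 320 289 [ 0.457 -0.251  0.086] [75 65 26]
wrist 320 297 [ 0.457 -0.254  0.088] [71 63 23]
wrist 320 305 [ 0.457 -0.258  0.087] [69 60 13]
wrist 320 313 [ 0.457 -0.262  0.086] [84 76 66]
wrist 320 321 [ 0.457 -0.305  0.001] [96 90 88]
wrist 320 329 [ 0.457 -0.31   0.002] [96 90 89]
wrist 320 337 [ 0.457 -0.316  0.002] [95 91 89]
scene 246 140 [ 0.452 -0.242  0.168] [69 69 69]
scene 246 145 [ 0.454 -0.241  0.159] [76 76 75]
scene 246 150 [ 0.457 -0.241  0.15 ] [67 67 66]
scene 246 155 [ 0.456 -0.243  0.139] [57 57 56]
scene 246 160 [ 0.457 -0.243  0.129] [60 60 59]
scene 246 165 [ 0.461 -0.242  0.121] [64 64 63]
scene 246 170 [ 0.463 -0.242  0.111] [73 73 72]
scene 246 175 [ 0.465 -0.242  0.102] [73 73 73]
scene 246 180 [ 0.463 -0.245  0.088] [120 104  44]
scene 246 185 [ 0.467 -0.244  0.079] [107  92  38]
scene 246 190 [ 0.469 -0.243  0.07 ] [107  93  39]
scene 246 195 [ 0.468 -0.246  0.057] [109  94  41]
scene 246 200 [ 0.473 -0.244  0.049] [116  58  76]
scene 246 205 [ 0.478 -0.242  0.04 ] [111  58  71]
scene 246 210 [ 0.479 -0.243  0.029] [94 79 76]
```

Laterally the jar is exactly under the fingers, at (0.457, -0.251). The real finger ends, though, are well above the reported TCP, so I measure that offset.

```bash
python3 -m crank '[[0.6,[0,0,-0.03],[0,0,0]],[0.6,[0,0,-0.03],[0,0,0]],[0.6,[0,0,0],[0,0,0]],[0.6,[0,0,0],[0,0,0]],[0.6,[0,0,0],[0,0,0]]]'
python3 - <<'E'
from bench import robot, vision
from h import *
s=vision.snapshot("scene"); w=vision.snapshot("wrist"); o=robot.get_obs(); print(o["tool_pos"],o["width"])
for n,q in (("scene",s),("wrist",w)):
    h=hsv(q); m=(h[...,1]<70)&(h[...,2]<110)
    P=world(q,m); k=(abs(P[:,0]-o["tool_pos"][0])<.05)&(abs(P[:,1]-o["tool_pos"][1])<.025)&(P[:,2]>.06); P=P[k]
    print(n,len(P),np.percentile(P[:,2],[0,1,2,5,10,20]).round(4), P[P[:,2]<np.percentile(P[:,2],5)].mean(0).round(4))
I=np.hstack([cv2.resize(s["color"][60:260,150:350],(400,400)),cv2.resize(w["color"],(400,300)).copy()[:300]]) if 0 else cv2.resize(s["color"][60:260,150:350],(400,400))
J=np.zeros((400,800,3),np.uint8);J[:,:400]=I;J[:300,400:]=cv2.resize(w["color"],(400,300))
cv2.imwrite("pics/m2.png",J[:,:,::-1])
E
```

```text
time: 4.25
tool_pos: [0.4554, -0.2517, 0.1129]
ee_rot: [-3.14, -0.001, 1.57]
wrist_force: [0.1, 0.1, 0.9]
width: 0.0359
finger_force: 0.0
[ 0.4552723  -0.25162384  0.11259399] 0.037262631306819095
scene 2816 [0.1521 0.1589 0.1619 0.1703 0.1838 0.2089] [ 0.4616 -0.247   0.1629]
wrist 25428 [0.1488 0.1561 0.1605 0.1715 0.1863 0.207 ] [ 0.4567 -0.2445  0.162 ]
```

View pics/m2.png

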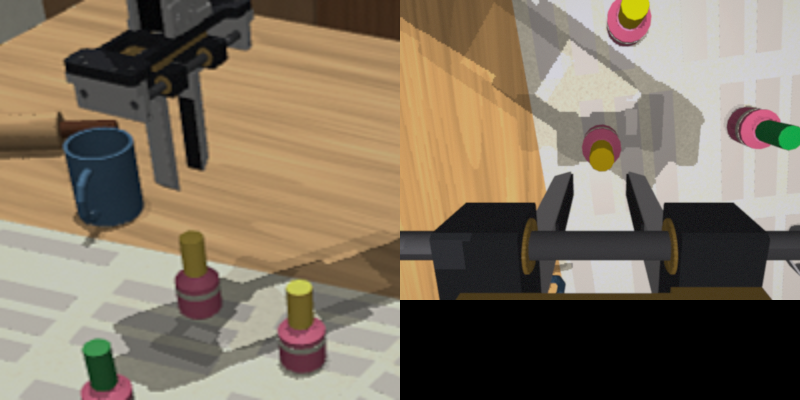

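Both cameras put the open finger ends at z ≈ 0.150 with the TCP reported at 0.113. So the real tips sit about 37 mm higher than reported. To put the tips at about 0.054, I need a reported z of about 0.017.

```bash
python3 -m crank '[[0.4,[0,0.001,0],[0,0,0]],[0.4,[0,0,0],[0,0,0]],[0.4,[0,0,0.03],[0,0,0]],[0.4,[0,0,0.03],[0,0,0]],[0.4,[0,0,0.02],[0,0,0]],[0.5,[0,0,0.016],[0,0,0]],[0.6,[0,0,0],[0,0,0]],[1,[0,0,0],[0,0,0]]]'
python3 -m crank '[[1,[0,0,0],[0,0,0]],[1,[0,0,0],[0,0,0]],[1,[0,0,0],[0,0,0]],[1,[0,0,0],[0,0,0]]]'
```

```text
time: 5.15
tool_pos: [0.4572, -0.2522, 0.0184]
ee_rot: [-3.141, -0.0, 1.57]
wrist_force: [-0.7, 1.2, 1.1]
width: 0.0362
finger_force: 0.0
time: 5.55
tool_pos: [0.458, -0.2528, 0.0197]
ee_rot: [3.139, 0.002, 1.57]
wrist_force: [-0.7, 0.2, 3.6]
width: 0.0239
finger_force: 30.0
```

Gripped: width is 23.9 mm at 30 N. Next I lift 120 mm and turn to the tin's yaw.

```bash
python3 -m crank '[[1,[0,0,-0.02],[0,0,0]],[1,[0,0,-0.04],[0,0,-7.25]],[1,[0,0,-0.04],[0,0,-7.25]],[1,[0,0,-0.02],[0,0,-7.25]],[1,[0,0,0],[0,0,-7.25]],[1,[0,0,0],[0,0,-7.25]],[1,[0,0,0],[0,0,-7.25]],[1,[0,0,0],[0,0,0]]]'
python3 - <<'E'
from bench import robot
from h import *
o=robot.get_obs(); print(o["tool_pos"],o["width"],o["finger_force"],o["joint_positions"].round(2) if hasattr(o["joint_positions"],'round') else o["joint_positions"]); go(o,[.5997,.1872,.138])
E
```

```text
time: 6.35
tool_pos: [0.4569, -0.252, 0.1379]
ee_rot: [-3.141, -0.001, 2.329]
wrist_force: [0.0, -0.3, -1.4]
width: 0.0235
finger_force: 30.0
[ 0.45685513 -0.25198466  0.13788563] 0.023469363169696868 29.95603233575821 [-0.61  0.03  1.49 -0.    1.62 -1.37]
shift [ 0.2206  0.4057 -0.    ] yaw 133.45
```

```bash
python3 -m crank '[[1,[0.01,0.02,0],[0,0,0]],[1,[0.022,0.041,0],[0,0,0]],[1,[0.022,0.041,0],[0,0,0]],[1,[0.022,0.041,0],[0,0,0]],[1,[0.022,0.041,0],[0,0,0]],[1,[0.022,0.041,0],[0,0,0]],[1,[0.022,0.041,0],[0,0,0]],[1,[0.01,0.02,0],[0,0,0]]]'
python3 - <<'E'
from bench import robot,vision
from h import *
s=vision.snapshot("wrist"); o=robot.get_obs(); print(o["time"],o["tool_pos"],o["width"]); go(o,[.5997,.1872,.138])
h=hsv(s); m=(h[...,2]<95)&(h[...,1]<60)
for b,c,a in blobs(m,800):
    P=world(s,b)
    if abs(np.median(P[:,2])-.005)<.008:
        e=cv2.fitEllipse(max(cv2.findContours(b.astype(np.uint8),0,1)[0],key=cv2.contourArea)); print(np.round(e[0],1),np.round(e[1],1),a,cast(s,*e[0],.004).round(4))
cv2.imwrite("pics/w3.png",s["color"][:,:,::-1])
E
```

```text
time: 7.15
tool_pos: [0.5604, 0.0587, 0.1378]
ee_rot: [3.141, -0.001, 2.33]
wrist_force: [-0.0, -0.1, -1.9]
width: 0.0236
finger_force: 30.0
7.2 [0.56109596 0.06081309 0.13760973] 0.023090777635296583
shift [6.490e-02 1.151e-01 1.000e-04] yaw 133.61
```

View pics/w3.png

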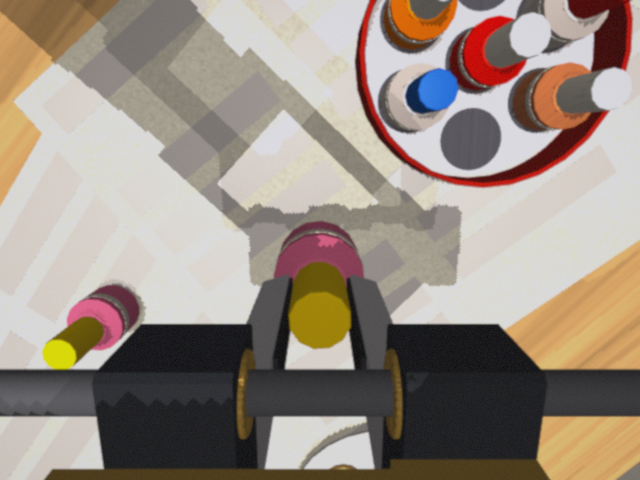

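The wrist view shows the jar held upright (cap top at (319,320)), the near empty disc at (471,138), and the tin's axis running straight up the picture as intended. I check the disc position.

```bash
python3 - <<'E'
from bench import robot,vision
from h import *
s=vision.snapshot("wrist"); o=robot.get_obs(); g=s["color"].astype(int)
w=np.zeros(g.shape[:2],bool); w[95:180,425:515]=1
m=w&(g.max(2)<125)&(np.ptp(g,axis=2)<25)
b,c,a=max(blobs(m),key=lambda t:t[2])
e=cv2.fitEllipse(max(cv2.findContours(b.astype(np.uint8),0,1)[0],key=cv2.contourArea)); p=cast(s,*e[0],.004); print(g[138,471],e,a,p.round(4)); go(o,[*p[:2],.138]); go(o,[.5997,.1872,.138])
E
```

```text
[93 92 99] ((467.3976135253906, 140.53858947753906), (56.39971923828125, 61.32840347290039), 38.50193405151367) 2799 [0.6019 0.1892 0.004 ]
shift [ 0.0664  0.1205 -0.0004] yaw 133.58
shift [ 0.0665  0.1175 -0.0004] yaw 133.58
```

```bash
python3 -m crank '[[1,[0.0165,0.03,0],[0,0,0]],[1,[0.0165,0.03,0],[0,0,0]],[1,[0.0165,0.03,0],[0,0,0]],[1,[0.0165,0.029,0],[0,0,0]],[1,[0,0,0],[0,0,0]],[1,[0,0,0],[0,0,0]]]'
python3 - <<'E'
from bench import robot
from h import *
o=robot.get_obs(); go(o,[.6008,.1882,.0235])
E
```

```text
time: 7.85
tool_pos: [0.6009, 0.1836, 0.1376]
ee_rot: [-3.139, 0.0, 2.328]
wrist_force: [-1.1, -0.6, -1.4]
width: 0.0236
finger_force: 30.0
shift [0.0034 0.0033 0.1141] yaw 133.39
```

```bash
python3 -m crank '[[1,[0.002,0.002,0.02],[0,0,0]],[1,[0,0,0.03],[0,0,0]],[1,[0,0,0.02],[0,0,0]],[1,[0,0,0.01],[0,0,0]],[1,[0,0,0.01],[0,0,0]],[1,[0,0,0.01],[0,0,0]],[1,[0,0,0.008],[0,0,0]],[1,[0,0,0],[0,0,0]]]'
python3 -m crank '[[1,[0,0,0.002],[0,0,0]],[1,[0,0,0.002],[0,0,0]],[1,[0,0,0.002],[0,0,0]]]'
```

```text
time: 8.65
tool_pos: [0.6006, 0.1871, 0.0292]
ee_rot: [-3.14, -0.001, 2.329]
wrist_force: [0.1, -0.2, -2.2]
width: 0.0234
finger_force: 30.0
time: 8.95
tool_pos: [0.6018, 0.1876, 0.0249]
ee_rot: [3.141, 0.001, 2.329]
wrist_force: [0.4, -0.2, -2.0]
width: 0.0234
finger_force: 30.0
```

```bash
python3 -m crank '[[1,[0,0,0.001],[0,0,0]],[1,[0,0,0.001],[0,0,0]],[1,[0,0,0],[0,0,0]]]'
```

```text
time: 9.25
tool_pos: [0.6016, 0.1875, 0.0238]
ee_rot: [3.141, 0.001, 2.329]
wrist_force: [-2.1, -0.7, 4.8]
width: 0.0237
finger_force: 30.0
```

The jar has touched the floor: wrist z force went from -2 to +4.8 N at the expected height. I open a little and go up.

```bash
python3 -m crank '[[0.6,[0,0,0],[0,0,0]],[0.6,[0,0,0],[0,0,0]],[0.6,[0,0,0],[0,0,0]],[0.6,[0,0,0],[0,0,0]]]'
python3 -m crank '[[0.6,[0,0,-0.01],[0,0,0]],[0.6,[0,0,-0.03],[0,0,0]],[0.6,[0,0,-0.04],[0,0,0]],[0.5,[0,0,-0.03],[0,0,0]],[0.4,[0,0,0],[0,0,0]],[0.4,[0,0,0],[0,0,0]]]'
python3 - <<'E'
from bench import robot,vision
from h import *
s=vision.snapshot("wrist"); o=robot.get_obs(); cap(s,.09)
cap(vision.snapshot("top"),.087)
go(o,[.482,-.119,.138])
E
```

```text
time: 9.65
tool_pos: [0.6012, 0.1874, 0.0219]
ee_rot: [-3.141, -0.0, 2.329]
wrist_force: [-0.4, 0.2, 0.9]
width: 0.0377
finger_force: 0.0
time: 10.25
tool_pos: [0.6019, 0.1875, 0.1336]
ee_rot: [3.14, 0.001, 2.329]
wrist_force: [-0.6, -0.8, 0.6]
width: 0.0555
finger_force: 0.0
cap [318. 241.] ztop 0.0916 cast [0.5995 0.1894 0.09  ] radius 0.0117
shift [-0.1406 -0.297  -0.0061] yaw 133.46
```

The first jar stands at (0.5995, 0.1894) with its cap top at 0.0916, which is right. Now for the second jar, at the same yaw.

```bash
python3 -m crank '[[0.3,[-0.01,-0.02,-0.006],[0,0,0]],[0.3,[-0.02,-0.043,0],[0,0,0]],[0.3,[-0.02,-0.043,0],[0,0,0]],[0.3,[-0.02,-0.043,0],[0,0,0]],[0.3,[-0.02,-0.043,0],[0,0,0]],[0.3,[-0.02,-0.043,0],[0,0,0]],[0.3,[-0.02,-0.043,0],[0,0,0]],[0.3,[-0.01,-0.02,0],[0,0,0]]]'
python3 -m crank '[[0.3,[0,0,0],[0,0,0]],[0.3,[0,0,0],[0,0,0]]]'
python3 - <<'E'
from bench import robot,vision
from h import *
s=vision.snapshot("wrist"); o=robot.get_obs(); cap(s,.086); print(o["tool_pos"])
for x in ([.482,-.119,.0175],[.4845,-.1195,.0175]): go(o,x)
E
```

```text
time: 11.15
tool_pos: [0.4785, -0.1218, 0.1362]
ee_rot: [-3.139, -0.003, 2.326]
wrist_force: [0.3, 0.1, 0.3]
width: 0.0658
finger_force: 0.0
time: 11.35
tool_pos: [0.4805, -0.1188, 0.1368]
ee_rot: [-3.141, -0.003, 2.328]
wrist_force: [0.1, 0.3, 0.4]
width: 0.0662
finger_force: 0.0
cap [323. 246.] ztop 0.0876 cast [ 0.4841 -0.1183  0.086 ] radius 0.0115
[ 0.48092025 -0.11822931  0.13713652]
shift [-0.0016  0.0003  0.1196] yaw 133.48
shift [-0.0037  0.0018  0.1196] yaw 133.48
```

```bash
python3 -m crank '[[0.3,[-0.002,0.002,0.03],[0,0,0]],[0.3,[0,0,0.03],[0,0,0]],[0.3,[0,0,0.03],[0,0,0]],[0.3,[0,0,0.02],[0,0,0]],[0.4,[0,0,0.009],[0,0,0]],[0.6,[0,0,0],[0,0,0]],[0.6,[0,0,0],[0,0,0]],[1,[0,0,0],[0,0,0]]]'
python3 -m crank '[[1,[0,0,0],[0,0,0]],[1,[0,0,0],[0,0,0]],[1,[0,0,0],[0,0,0]],[1,[0,0,0],[0,0,0]]]'
```

```text
time: 12.2
tool_pos: [0.4855, -0.1194, 0.021]
ee_rot: [3.14, 0.003, 2.33]
wrist_force: [-0.7, -0.1, -0.7]
width: 0.0372
finger_force: 0.0
time: 12.6
tool_pos: [0.4849, -0.1196, 0.0205]
ee_rot: [3.141, 0.002, 2.329]
wrist_force: [-0.3, -0.2, 3.8]
width: 0.0237
finger_force: 30.0
```

```bash
python3 -m crank '[[1,[0,0,-0.02],[0,0,0]],[1,[0,0,-0.04],[0,0,0]],[1,[0,0,-0.04],[0,0,0]],[1,[0,0,-0.025],[0,0,0]],[1,[0,0,0],[0,0,0]],[1,[0,0,0],[0,0,0]]]'
python3 - <<'E'
from bench import robot
from h import *
o=robot.get_obs(); go(o,[.5208,.2723,.144])
E
```

```text
time: 13.2
tool_pos: [0.4836, -0.1192, 0.1432]
ee_rot: [-3.141, -0.001, 2.329]
wrist_force: [-0.6, -0.7, -0.9]
width: 0.0237
finger_force: 30.0
shift [ 0.2586  0.2962 -0.0007] yaw 133.46
```

```bash
python3 -m crank '[[1,[0.015,0.017,0],[0,0,0]],[1,[0.03,0.034,0],[0,0,0]],[1,[0.03,0.034,0],[0,0,0]],[1,[0.03,0.034,0],[0,0,0]],[1,[0.03,0.034,0],[0,0,0]],[1,[0.03,0.034,0],[0,0,0]],[1,[0.03,0.034,0],[0,0,0]],[1,[0.02,0.023,0],[0,0,0]]]'
python3 -m crank '[[1,[0.01,0.011,0],[0,0,0]],[1,[0,0,0],[0,0,0]],[1,[0,0,0],[0,0,0]]]'
python3 - <<'E'
from bench import robot,vision
from h import *
s=vision.snapshot("wrist"); o=robot.get_obs(); go(o,[.5208,.2723,.144])
c=s["R"]@np.array([.5208,.2723,.004])+s["t"]; print("expected disc px",s["fx"]*c[0]/c[2]+s["cx"],s["fy"]*c[1]/c[2]+s["cy"])
np.savez("w4.npz",**s); cv2.imwrite("pics/w4.png",s["color"][:,:,::-1])
E
```

```text
time: 14.0
tool_pos: [0.5111, 0.2071, 0.1404]
ee_rot: [-3.136, -0.003, 2.332]
wrist_force: [0.7, -0.1, -1.7]
width: 0.0239
finger_force: 30.0
time: 14.3
tool_pos: [0.5138, 0.2181, 0.1428]
ee_rot: [-3.138, -0.0, 2.329]
wrist_force: [0.3, -0.4, -1.5]
width: 0.0235
finger_force: 30.0
shift [ 0.035   0.0423 -0.0007] yaw 133.37
expected disc px 370.9349206475243 178.08432589729813
```

View pics/w4.png

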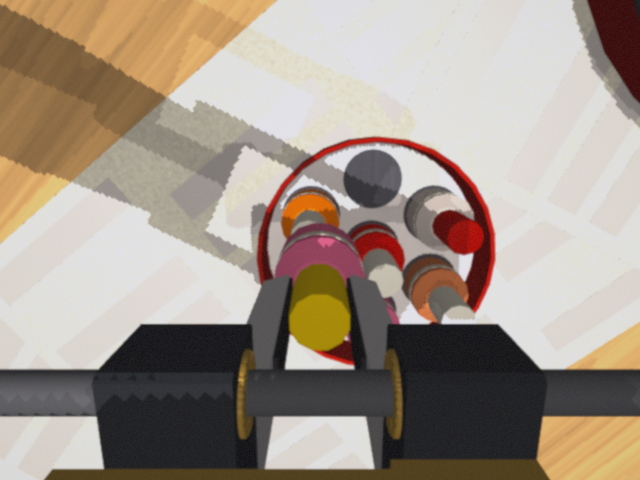

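The empty disc shows at (372,178), against a predicted (371,178), and the jar hangs upright. I move over it and descend in stages.

```bash
python3 -m crank '[[1,[0.0175,0.021,0],[0,0,0]],[1,[0.0175,0.021,0],[0,0,0]],[1,[0,0,0],[0,0,0]],[1,[0,0,0],[0,0,0]],[1,[0,0,0],[0,0,0]]]'
python3 - <<'E'
from bench import robot
from h import *
o=robot.get_obs(); go(o,[.5208,.2723,.024])
E
```

```text
time: 14.85
tool_pos: [0.521, 0.272, 0.1444]
ee_rot: [-3.141, 0.001, 2.327]
wrist_force: [-0.1, -0.5, -1.0]
width: 0.0234
finger_force: 30.0
shift [5.000e-04 1.000e-04 1.204e-01] yaw 133.35
```

```bash
python3 -m crank '[[1,[0,0,0.02],[0,0,0]],[1,[0,0,0.03],[0,0,0]],[1,[0,0,0.02],[0,0,0]],[1,[0,0,0.015],[0,0,0]],[1,[0,0,0.01],[0,0,0]],[1,[0,0,0.01],[0,0,0]],[1,[0,0,0.008],[0,0,0]],[1,[0,0,0],[0,0,0]]]'
python3 -m crank '[[1,[0,0,0.002],[0,0,0]],[1,[0,0,0.002],[0,0,0]],[1,[0,0,0.001],[0,0,0]],[1,[0,0,0],[0,0,0]]]'
```

```text
time: 15.65
tool_pos: [0.5203, 0.2735, 0.0304]
ee_rot: [-3.14, -0.0, 2.329]
wrist_force: [0.1, 0.6, -1.0]
width: 0.023
finger_force: 30.0
time: 16.05
tool_pos: [0.5209, 0.2738, 0.0265]
ee_rot: [3.141, 0.0, 2.329]
wrist_force: [0.4, 0.0, -1.7]
width: 0.0236
finger_force: 30.0
```

```bash
python3 -m crank '[[1,[0,0,0.001],[0,0,0]],[1,[0,0,0.001],[0,0,0]],[1,[0,0,0],[0,0,0]]]'; python3 -m crank '[[1,[0,0,0.001],[0,0,0]],[1,[0,0,0],[0,0,0]]]'
```

```text
time: 16.35
tool_pos: [0.521, 0.2738, 0.0246]
ee_rot: [3.141, 0.0, 2.329]
wrist_force: [0.6, 1.0, -1.0]
width: 0.0237
finger_force: 30.0
time: 16.55
tool_pos: [0.5211, 0.2738, 0.0245]
ee_rot: [3.141, 0.0, 2.329]
wrist_force: [-2.2, -0.3, 4.4]
width: 0.0234
finger_force: 30.0
```

Contact again, at +4.4 N. I release, go up and verify.

```bash
python3 -m crank '[[0.6,[0,0,0],[0,0,0]],[0.6,[0,0,0],[0,0,0]],[0.6,[0,0,0],[0,0,0]],[0.6,[0,0,0],[0,0,0]]]'
python3 -m crank '[[0.6,[0,0,-0.01],[0,0,0]],[0.6,[0,0,-0.03],[0,0,0]],[0.6,[0,0,-0.04],[0,0,0]],[0.6,[0,0,-0.04],[0,0,0]],[0.6,[0,0,-0.03],[0,0,0]],[0.6,[0,0,0],[0,0,0]]]'
python3 - <<'E'
from bench import robot,vision
from h import *
s=vision.snapshot("wrist"); c=vision.snapshot("scene"); cap(s,.09)
I=np.zeros((400,800,3),np.uint8); I[:300,:400]=cv2.resize(s["color"],(400,300)); I[:,400:]=cv2.resize(c["color"][210:410,380:580],(400,400)); cv2.imwrite("pics/f.png",I[:,:,::-1])
E
```

```text
time: 16.95
tool_pos: [0.5207, 0.2737, 0.0229]
ee_rot: [-3.141, -0.0, 2.329]
wrist_force: [-0.3, 0.5, -0.6]
width: 0.0377
finger_force: 0.0
time: 17.55
tool_pos: [0.5239, 0.275, 0.1807]
ee_rot: [3.13, 0.005, 2.329]
wrist_force: [0.5, -0.1, 0.9]
width: 0.0372
finger_force: 0.0
cap [313. 225.] ztop 0.0917 cast [0.5204 0.2753 0.09  ] radius 0.0114
cap [312. 356.] ztop 0.0912 cast [0.597  0.1919 0.09  ] radius 0.0111
```

View pics/f.png

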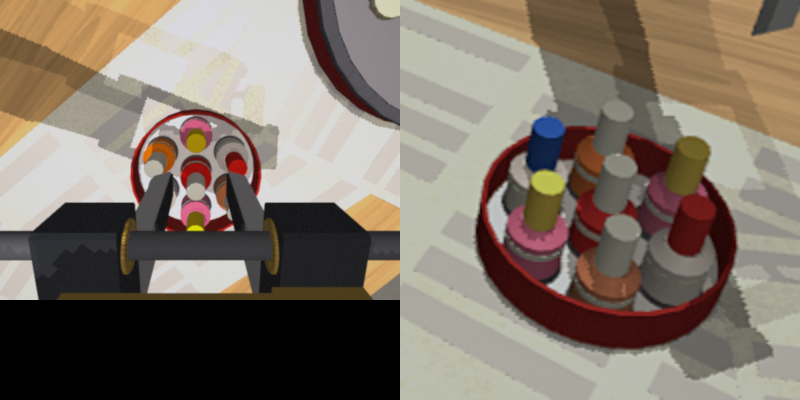

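Both yellow-capped jars stand upright on the tin floor, with cap tops at 0.091 and within about 4 mm of their places, completing the honeycomb. The gripper is clear, so I hand in.

```bash
python3 -m crank '[[0.6,[0,0,0],[0,0,0]],[0.6,[0,0,0],[0,0,0]],[0.6,[0,0,0],[0,0,0]]]'; python3 -c "
from bench import robot; print(robot.close_job())"
```

```text
time: 17.95
tool_pos: [0.5201, 0.2734, 0.1715]
ee_rot: [-3.139, -0.001, 2.329]
wrist_force: [0.5, 0.0, -1.6]
width: 0.0376
finger_force: 0.0
the job is handed in; nothing more can be done
None
```

Both yellow-capped jars stand upright on the tin's floor in its two empty places, each within about 4 mm of centre; the green-capped jar was not touched, and the job was handed in after about 18 s of robot time (no verdict was returned).

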